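Set the tester's level dial and fire its spring-return test switch

TASK

On the component tester, turn the blue level dial until its white nose points at the red mark on the ring around it. Then twist the orange spring-return test switch clockwise until you feel its stop (white nose at the green mark), hold it there for a good second, and let it spring back so that its nose points at the white mark again, without wrenching it past the stop. Leave the relay on its nest and everything else on the bench undisturbed.

Things in the scene. Friction and masses are not known exactly. Their poses are not given: they have to be found in the camera images.
- level_module: White tilted box with the blue dial, 140 (up-slope) x 130 x 45 mm, fixed on the tester's plate, left or right. Origin: centre of its underside, 12 mm above the table; x: level, to its high rear side, z up. Its face slopes 20 degrees, low side at -x. The dial's axis is square to the face, through its centre at (-0.015, 0, 0.066) m, outward direction (-0.342, 0, 0.940) in this frame
- switch_module: The same kind of tilted module, with the orange test switch: same size, face, axis and origin as level_module. The two stand 210 mm apart, parallel, on an aluminium plate 380 x 180 x 12 mm
- dial_grip (a point): On the dial's axis, 31 mm out from the face, where to pinch its bar: 46 long, 12 wide, 9.5 to 36 mm out from the face, on a skirt of radius 26 mm. z: axis, out of the face; x: along the bar to the white nose. Turns with 0.05 N m and stays. At the start it is 1.7 to 2.8 rad anticlockwise of the mark (seen facing the panel): more than one grasp
- dial_nose (a point): Tip of the white nose on the blue dial's skirt, 30 mm from the axis, 9 mm out from the face
- level_mark (a point): Where the dial's nose must come: 30 mm from the axis, 9 mm out, in line with the red mark on the aluminium ring (radius 42, 3 mm high) around the dial. z: out of the face; x: from the axis to the mark. The ring is too stiff to turn
- switch_grip (a point): On the switch's axis, 31 mm out from the face; bar as on the dial. z: out of the face; x: along the bar. Clockwise the bar first turns idly (worn play, unknown, 0 to 0.35 rad), then takes the skirt along against a spring (0.09 to 0.26 N m over 1.0 rad) to a hard stop. Above about 0.6 N m the skirt slips on its shaft, and its nose then no longer comes back to the white mark
- switch_nose (a point): Tip of the white nose on the switch's grey skirt (radius 26 mm, under the orange bar), 30 mm from the axis, 9 mm out from the face
- switch_rest (a point): Fixed point in line with the white mark on the face: where the nose stands at rest (30 mm from the axis, 0.5 rad anticlockwise of the up-slope direction)
- switch_stop (a point): Fixed point in line with the green mark on the face: where the nose stands at the stop (1.0 rad clockwise of the white mark)
- relay: Blue relay 28 x 28 x 20 mm with a paper label, lying loose on the black nest (50 x 50 mm, top 24 mm above the table) between the modules' front ends. Leave it. Origin: centre of its underside
- parts_tub: Clear open tub of steel pins 120 x 160 x 55 mm, loose at the left of the bench. Leave it. Origin: centre of its underside
- pin_tray: Green tray of brass pins 100 x 130 x 25 mm, loose at the right. Leave it. Origin: centre of its underside
- cup: White plastic cup, radius 40, height 85 mm, loose beyond the tester. Leave it. Origin: centre of its underside
- driver: Red-handled screwdriver 170 mm long, about 26 mm thick, lying loose along the tester's rear edge. Leave it. Origin: its middle
- flux_jar: Small jar, radius 24, height 65 mm, loose at the right. Leave it. Origin: centre of its underside
- spool: Yellow cylinder, radius 30, height 45 mm, loose at the left. Leave it. Origin: centre of its underside

How it is judged (in metres and radians):
On the way, in this order (a step that is already met when the one before it is completed fails the run):
1. the dial's nose stands at the red mark (within 3 mm, about 6 degrees), with the switch at rest (distance between dial_nose and level_mark below 0.003 m and distance between switch_nose and switch_rest below 0.004 m), for 0.2 s.
2. the switch is held at its stop (nose within 2.5 mm of the green mark) for 0.8 s, the dial still at its mark (distance between switch_nose and switch_stop below 0.0025 m and distance between dial_nose and level_mark below 0.003 m), for 0.8 s.
At the end, for the whole second after the job is handed in: The dial's nose is within 3 mm of the red mark, the switch's nose is back within 4 mm of the white mark (so it was not forced), and the relay, tub, tray, cup, screwdriver, jar and yellow cylinder are each within 30 mm of where they started, the relay at rest (all of step 1 and linear speed of relay below 0.02 m/s and distance of each of relay, parts_tub, pin_tray, cup, driver, flux_jar, spool from where it was at the start of the episode below 0.03 m); the robot touches nothing.
It fails at once if the switch was wrenched past its stop (distance between switch_nose and switch_rest above 0.0345 m).
It fails at once if a bystander was knocked away (over 30 mm) (distance of any of relay, parts_tub, pin_tray, cup, driver, flux_jar, spool from where it was at the start of the episode above 0.03 m).
It also fails if it takes over 72 s, if anything falls off the work surface, if the arm or the gripper's body presses on something with over 40 N, if the wrist force passes 120 N, or if a joint passes its speed limit or range.

ROBOT

A 6-joint arm with a two-finger parallel gripper is mounted at the origin on the work surface. World frame = base frame: x ahead of the robot, y to its left, z up, the work surface at z = 0. Lengths are in mm, angles in degrees, forces in N, time in s.
With the tool pointing down it reaches from about 300 to 850 mm from the base axis. Payload 4.2 kg.
Tool frame: the origin (TCP) lies midway between the tips of the shut fingers; the grasp point (between the pads) lies 19 mm behind it; z points along the fingers, y is the line along which they close (so a half turn about z gives the same grasp; the last joint's range is limited). The gripper opens to 91 mm and grips with 3 to 60 N. Pads are 32 mm wide; open, the fingers measure 118 mm over their backs; the gripper's body (76 mm by 178 mm) begins 60 mm behind the grasp point.
Start: joints at [-1.146, 18.312, 89.639, -0, 72.044, -1.146], TCP at [575.016, 0, 213.976] pointing down, gripper open.
Joint ranges: [-177.97, 177.97], [-48.28, 115.42], [12.27, 149.76], [-77.06, 257.06], [2.81, 150.46], [-146.56, 146.56]. Speed limits (degrees/s): [147.25, 147.25, 180, 180, 180, 180].

INTERFACE

Orientations are given as [roll, pitch, yaw] about the fixed x, y, z axes, in that order (R = Rz(yaw) Ry(pitch) Rx(roll)).
In Python, from workcell import state, grab_frame, camera_model, workorder gives the robot as it stands.
- The arm moves only by the tool carry_out, never from a script. Its argument "commands" is a list of rows, each a list of 7 numbers: the turn, a rotation vector about the tool's x, y, z in degrees, then the shift along the tool's x, y, z in mm, then the opening, from -1 (shut) to 1 (fully open). In form: [[ax, ay, az, dx, dy, dz, hand], ...]. A call has 1 to 20 rows; each row is the pose to reach, as a shift and turn from the pose commanded when the call began, along the tool's axes at that moment; what a row does not reach only later rows make up. A row lasts 1/10 s, in which the tool goes at most 50 mm and 8.59 degrees, less where a joint would pass 70% of its speed; a pose out of reach is approached as far as the arm can. A call with a gripper value outside its range is refused whole. The fingers move at their own pace and stop on an object; "force" is the grip in N (left out, the last holds). Time passes only in rows, so rows that repeat a pose let the fingers close. It gives the time, the measured TCP pose, the force, the opening and the grip force at its end, in the units of the state.
- state(): the state, without advancing time (a new reading comes with each control period).
- grab_frame(name): name is "scene" or "side" or "wrist"; returns the picture (480x640x3 uint8, red, green, blue); there is no depth.
- camera_model(name): a dict with "fx", "fy", "cx", "cy" (pixels), "origin" and "rotation" of the camera in the world; the wrist camera has in their place "mount" (4x4, takes a point from camera to tool coordinates, whose origin is the TCP and whose axes are the flange's). Camera axes: x right, y up, looking along -z (the intrinsics and any distortion apply to the point x, -y, -z); pixel columns grow to the right and rows downward; lengths in mm; the calibration is good to about 2 mm. A picture is of the moment at which its call begins: read the wrist's pose just before it. camera_model takes no time and is no camera call.
- workorder.job_done(): hands the job in; it is judged then, once.
The state is a dict: "time_s": time; "qpos": joint angles; "qvel": joint speeds; "effort": joint torques, N m; "ee_pos": TCP position; "ee_rot": TCP orientation; "force": force on the tool from outside, world axes, zero at the start; "torque": the same for the moment, N m; "gripper_width": finger opening in mm; "gripper_force": force on a finger pad.
Only numpy, scipy, OpenCV 4.12 (cv2) and the standard library are available. Lean on these libraries where they do the work, as an engineer would, in place of code of your own. Each camera call takes 0.05 s, during which the arm holds its last target. There are 200 camera calls.

## Working session

There is one attempt and no reset: what is moved stays moved. The work goes in short steps, Python scripts to look and compute and a tool call to move; the robot and the scene stay as the last step left them, time stands still between calls to the robot, and variables do not carry over. Pictures are saved under pics/ and viewed, at most 10 in all, crops included, and the job is handed in when it is done.

Besides the shell and the picture viewer there is one more tool, called after "Emit:" as name(argument=value, ...) on one line, values as JSON. carry_out: Moves the arm, as the interface text tells. Its arguments: {"type":"object","properties":{"commands":{"type":"array"},"force":{"type":"number"}},"required":["commands"]}

```bash
mkdir -p pics; ls
python3 - <<'E'
from workcell import state, grab_frame, camera_model
import cv2,numpy as np
s=state();print(s)
for n in ("scene","side","wrist"):
    print(n,camera_model(n))
    cv2.imwrite(f"pics/{n}0.png",grab_frame(n)[:,:,::-1])
E
```

```text
pics
{'time_s': 0.0, 'qpos': array([-1.14369077e+00,  1.83499474e+01,  8.97055253e+01,  1.98853708e-03,
        7.20435064e+01, -1.14682999e+00]), 'qvel': array([ 0.03440966, -0.01759655,  0.06952642,  0.14006845,  0.04824467,
       -0.06198342]), 'effort': array([-5.01459035e-04, -4.12465632e+01, -2.31973493e+01,  7.28826877e-02,
        4.58198413e-02, -1.41870069e-04]), 'ee_pos': array([5.74501138e+02, 4.41379296e-02, 2.13143225e+02]), 'ee_rot': array([-1.79901079e+02, -3.87126538e-03,  9.00025212e+01]), 'force': array([-1.69551081, -0.39557402,  0.03020965]), 'torque': array([ 0.01181197, -0.04076596,  0.02268374]), 'gripper_force': 0.0, 'gripper_width': 91.48625403337886}
scene {'fx': 484.47793767018186, 'fy': 484.47793767018186, 'cx': 318.64937357278063, 'cy': 240.91865480412608, 'origin': array([1385.48828162,  133.34674939,  697.99362184]), 'rotation': array([ 55.37705938,  -1.06807912, 101.1737799 ])}
side {'fx': 613.7359625479783, 'fy': 613.7359625479783, 'cx': 315.41407839918884, 'cy': 244.75884334265734, 'origin': array([-204.04549695,  755.33163024, 1424.78937865]), 'rotation': array([  38.60872482,    0.85629734, -136.49314391])}
wrist {'fx': 346.83359437370814, 'fy': 346.83359437370814, 'cx': 316.85357937797164, 'cy': 234.78010467673874, 'mount': array([[ 1.06715929e-03,  9.58708967e-01,  2.84387023e-01,
         8.12968391e+01],
       [ 9.99998830e-01, -7.11521719e-04, -1.35384443e-03,
        -1.62675990e-01],
       [-1.09559525e-03,  2.84388135e-01, -9.58708605e-01,
        -1.71104148e+02],
       [ 0.00000000e+00,  0.00000000e+00,  0.00000000e+00,
         1.00000000e+00]])}
```

View pics/side0.png

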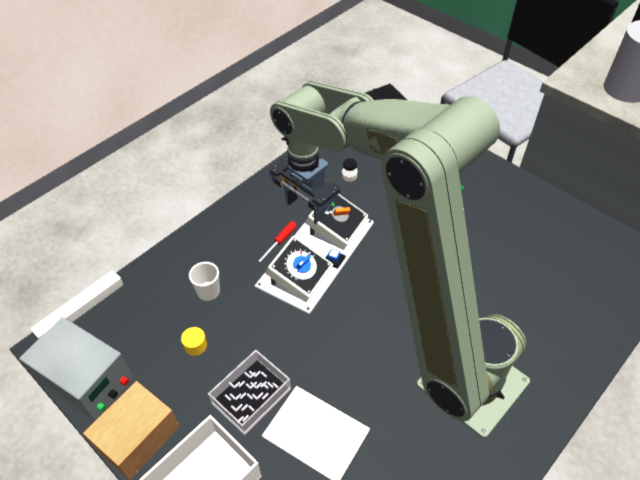

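View pics/wrist0.png

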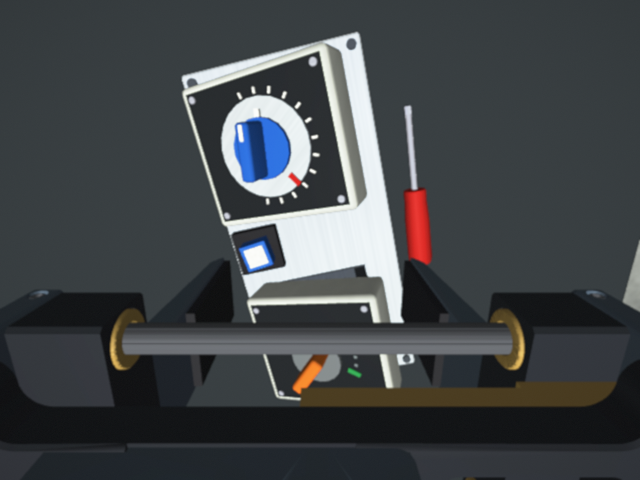

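Emit:
carry_out(commands=[[0,0,0,-45,0,-25,1],[0,0,0,-90,0,-50,1],[0,0,0,-130,0,-70,1],[0,0,0,-130,0,-70,1],[0,0,0,-130,0,-70,1]])

```text
time_s: 0.65
ee_pos: [574.9, -130.6, 283.8]
ee_rot: [180.0, -0.0, 89.9]
force: [-0.8, 0.2, -0.2]
gripper_width: 91.4
gripper_force: 0.0
```

Run:
```python
from workcell import state, grab_frame
import cv2,numpy as np
s=state();f=grab_frame("wrist");print(s['ee_pos'],s['ee_rot'],s['time_s'])
np.savez('v1.npz',f=f,p=s['ee_pos'],r=s['ee_rot'])
cv2.imwrite("pics/w1.png",cv2.resize(f[:450,120:520,::-1],None,fx=1.33*1,fy=1.33,interpolation=cv2.INTER_CUBIC))
```

```text
[ 574.872227   -130.6440839   283.84816252] [ 1.79991378e+02 -3.52537571e-02  8.98830952e+01] 0.65
```

View pics/w1.png

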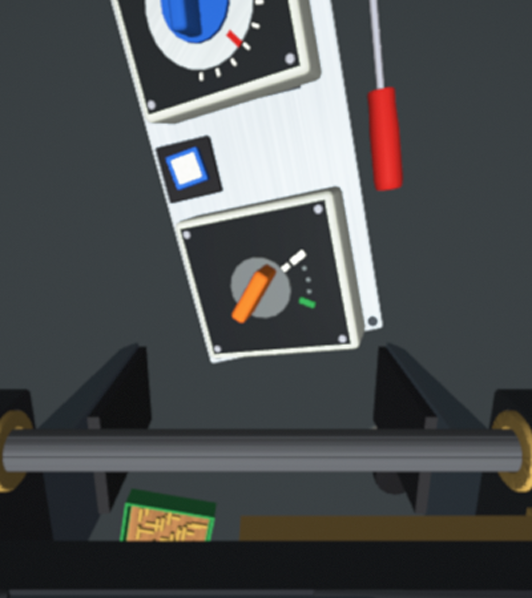

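```bash
cat > h.py <<'E'
import numpy as np
from scipy.spatial.transform import Rotation as Rn
from workcell import camera_model
def rpy(r): return Rn.from_euler('xyz',r,degrees=True).as_matrix()
def cam(name,p=None,r=None):
    m=camera_model(name)
    if name=='wrist':
        T=np.eye(4);T[:3,:3]=rpy(r);T[:3,3]=p;T=T@m['mount'];R,o=T[:3,:3],T[:3,3]
    else: R,o=rpy(m['rotation']),m['origin']
    return m,R,o
def proj(c,P):
    m,R,o=c;q=(np.atleast_2d(P)-o)@R
    return np.c_[m['cx']+m['fx']*q[:,0]/-q[:,2], m['cy']-m['fy']*q[:,1]/-q[:,2]]
s20,c20=np.sin(np.radians(20)),np.cos(np.radians(20))
F=np.array([[c20,0,-s20],[0,1,0],[s20,0,c20]])   # columns: up-slope, y, outward
def frame(x,y,yaw):
    Z=Rn.from_euler('z',yaw).as_matrix()
    return Z@F, np.array([x,y,12])+Z@np.array([-15,0,66])   # rotation, face centre
def pt(fr,r,ang,h): # ang anticlockwise from up-slope, facing panel
    return fr[1]+fr[0]@np.array([r*np.cos(ang),r*np.sin(ang),h])
E
python3 - <<'E'
from h import *
import cv2
from scipy.optimize import least_squares
C0=cam('wrist',[574.5,0.044,213.143],[-179.901,-.0039,90.0025])
v=np.load('v1.npz');C1=cam('wrist',v['p'],v['r'])
cr=np.array([[-70,65,0],[70,65,0],[70,-65,0],[-70,-65,0]])
L0=np.array([[185,92],[323,45],[357,208],[228,225]])
S1=np.array([[177,224],[335,192],[358,347],[212,360]])/1.33+[120,0]
def res(q):
    out=[]
    for C,d,px in((C0,105,L0),(C1,-105,S1)):
        fr=frame(q[0]-d*np.sin(q[2]),q[1]+d*np.cos(q[2]),q[2])
        out.append(proj(C,fr[1]+cr@fr[0].T)-px)
    return np.concatenate(out).ravel()
s=least_squares(res,[600,0,.2]);print(s.x,s.x[2]*57.3,res(s.x).reshape(-1,2).round(1).tolist())
q=s.x;np.save('q.npy',q)
L=frame(q[0]-105*np.sin(q[2]),q[1]+105*np.cos(q[2]),q[2]);S=frame(q[0]+105*np.sin(q[2]),q[1]-105*np.cos(q[2]),q[2])
print(L[1],S[1])
f0=cv2.imread('pics/wrist0.png');f1=v['f'][:,:,::-1]
def ov(f,C,fr,name):
    c=proj(C,fr[1])[0];k=6;o=np.round(c-[50,45])
    w=cv2.warpAffine(f,np.float32([[k,0,-k*o[0]],[0,k,-k*o[1]]]),(600,540),flags=cv2.INTER_CUBIC)
    for h,rs,col in((3,(42,),(255,0,255)),(9.5,(26,),(0,255,255)),(36,(4,23),(0,255,0))):
        for r in rs:
            for i,a in enumerate(np.radians(np.arange(0,360,15))):
                u=((proj(C,pt(fr,r,a,h))[0]-o+.5)*k).astype(int)
                cv2.circle(w,tuple(map(int,u)),4 if i==0 else 2,col,-1)
    cv2.imwrite(name,w)
ov(f0,C0,L,'pics/ovL.png');ov(f1,C1,S,'pics/ovS.png')
E
```

```text
[ 5.70027045e+02 -3.20411195e+01  2.23482681e-01] 12.805557639173601 [[-4.7, -0.9], [4.1, -4.2], [3.3, 3.1], [-4.4, 4.2], [-2.1, -0.1], [-1.1, -1.3], [3.1, 2.5], [0.3, 0.8]]
[532.1292341   67.02328336  78.        ] [ 578.67091094 -137.75433338   78.        ]
```

View pics/ovL.png

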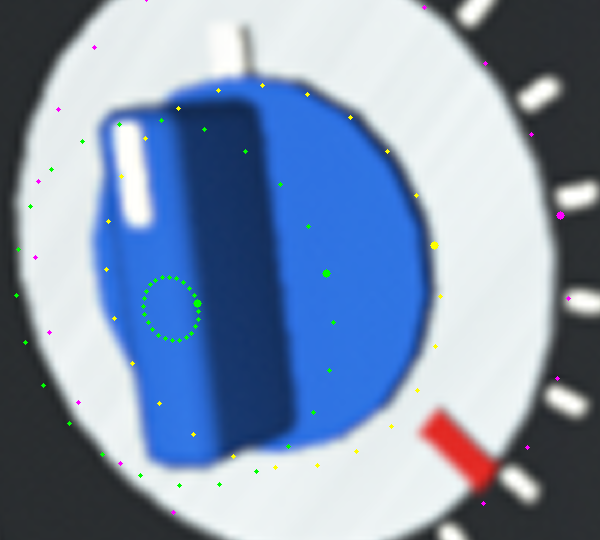

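View pics/ovS.png

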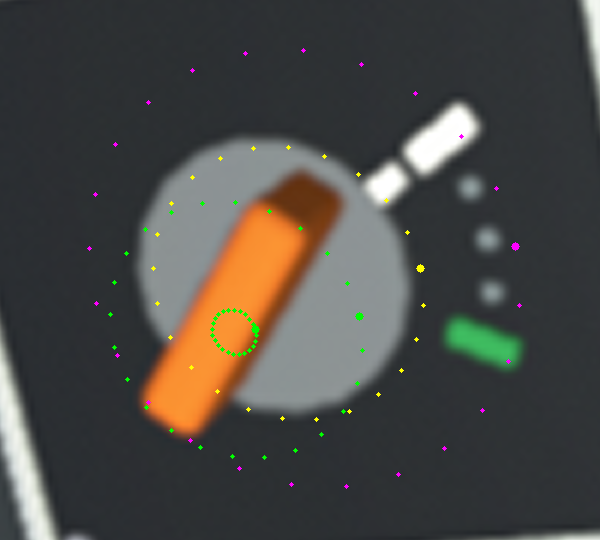

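The overlays show both knobs about 2 px off the model, with the dial nose up at crop (228,22), the red mark at (430–485, 420–480), and the switch bar about 30° anticlockwise of its white nose. I'll refit on the skirt and ring edges.

```bash
cat > fit.py <<'E'
from h import *
from scipy.optimize import least_squares
C0=cam('wrist',[574.5,0.044,213.143],[-179.901,-.0039,90.0025])
v=np.load('v1.npz');C1=cam('wrist',v['p'],v['r'])
q0=np.load('q.npy')
def LS(q): return frame(q[0],q[1],q[4]),frame(q[2],q[3],q[4])
qa=[q0[0]-105*np.sin(q0[2]),q0[1]+105*np.cos(q0[2]),q0[0]+105*np.sin(q0[2]),q0[1]-105*np.cos(q0[2]),q0[2]]
L,S=LS(qa)
def px(C,fr,c): return np.array(c,float)/6+np.round(proj(C,fr[1])[0]-[50,45])
def back(C,fr,uv,h):  # pixel -> coordinates in face plane at height h
    m,R,o=C;uv=np.atleast_2d(uv)
    d=np.c_[(uv[:,0]-m['cx'])/m['fx'],-(uv[:,1]-m['cy'])/m['fy'],-np.ones(len(uv))]@R.T
    n=fr[0][:,2];t=((fr[1]+h*n-o)@n)/(d@n)
    return ((o+d*t[:,None]-fr[1])@fr[0])[:,:2]
sw=px(C1,S,[(250,138),(140,265),(300,143),(408,285),(400,330),(350,400),(290,412),(345,165)])
ds=px(C0,L,[(250,75),(300,82),(350,110),(390,150),(425,215),(432,280),(410,360),(380,405),(340,435),(280,450)])
dr=px(C0,L,[(15,200),(30,300),(75,430),(552,240),(500,110),(470,60),(555,290),(510,450)])
wm=px(C1,S,[(443,138)]);gm=px(C1,S,[(484,342)])
ang=lambda p:np.arctan2(p[:,1],p[:,0])
def res(q):
    L,S=LS(q);r=lambda C,f,p,h:np.linalg.norm(back(C,f,p,h),axis=1)
    return np.r_[r(C1,S,sw,9.5)-26,r(C0,L,ds,9.5)-26,r(C0,L,dr,3)-42,
      (ang(back(C1,S,wm,0))-.5)*40,(ang(back(C1,S,gm,0))+.5)*40,
      (np.hypot(q[0]-q[2],q[1]-q[3])-210)*2,((q[0]-q[2])*np.cos(q[4])+(q[1]-q[3])*np.sin(q[4]))*2]
E
python3 - <<'E'
from fit import *
s=least_squares(res,qa,loss='soft_l1');q=s.x;np.save('qf.npy',q)
print(q.round(2),np.degrees(q[4]),res(q).round(1))
A=lambda C,f,b,c,h:np.degrees(ang(back(C,f,px(C,b,c),h))).round(1)
L2,S2=LS(q)
print('dial nose',A(C0,L2,L,[(225,22),(230,50)],9),'mark',A(C0,L2,L,[(430,420),(485,480)],3))
d=lambda C,f,b,c:(lambda p:np.degrees(np.arctan2(*(p[0]-p[1])[::-1])))(back(C,f,px(C,b,c),36))
print('dial bar',d(C0,L2,L,[(125,125),(140,220)]),d(C0,L2,L,[(185,125),(215,455)]))
print('sw bar',d(C1,S2,S,[(255,200),(143,400)]),d(C1,S2,S,[(305,235),(195,435)]),back(C1,S2,px(C1,S,[(280,217),(168,418)]),36))
print('sw nose',A(C1,S2,S,[(387,185)],9))
print('dial bar ctr',back(C0,L2,px(C0,L,[(143,115),(183,460)]),36))
E
```

```text
[ 5.4518e+02  7.1690e+01  5.9109e+02 -1.3341e+02  2.2000e-01] 12.60726914916949 [-0.  -0.3  0.2 -0.  -0.3  0.7 -0.   0.3 -0.4  0.2  0.5  0.9  1.4  0.9
 -0.2 -0.4 -0.6 -0.8  1.  -0.   2.1  0.1 -1.4 -0.9  0.2  0.7 -0.  -0.8
  0.4 -0.1]
dial nose [81.1 80.7] mark [-55.1 -55.7]
dial bar 82.23629401522514 78.29108408834065
sw bar 47.71670010867969 48.908280693038705 [[ 15.52187179  16.7389206 ]
 [-13.67148056 -15.93462166]]
sw nose [28.3]
dial bar ctr [[  5.24756703  21.21166033]
 [ -2.55963136 -21.15945102]]
```

```bash
cat > go.py <<'E'
from fit import *
from workcell import state
q=np.load('qf.npy');L,S=LS(q)
def tool(fr,a,out,off=(0,0)):
    R,c=fr;a=np.radians(a);x=R@[np.cos(a),np.sin(a),0];z=-R[:,2]
    return np.c_[x,np.cross(z,x),z], c+R@np.array([*off,out])
def rel(T,R0,p0):
    return Rn.from_matrix(R0.T@T[0]).as_rotvec(degrees=True).round(2),(R0.T@(T[1]-p0)).round(1)
E
python3 - <<'E'
from go import *
T=tool(L,80.5,75);print(T[1],rel(T,rpy([180,0,90]),np.array([575.016,-130,283.976])))
s=state();print(s['ee_pos'],s['ee_rot'])
print(L[1],S[1])
E
```

```text
[505.50644745  62.81749317 148.47694656] (array([-19.63,   3.84,  -3.08]), array([192.8, -69.5, 135.5]))
[ 574.57270409 -129.63828936  283.20108555] [-1.79927687e+02 -6.05253527e-02  8.99686173e+01]
[530.53947663  68.41637287  78.        ] [ 576.45152652 -136.68765983   78.        ]
```

Emit:
carry_out(commands=[[-4,0.8,-0.6,38,-14,26,0.2],[-8,1.6,-1.2,77,-28,54,0.2],[-12,2.4,-1.8,116,-42,81,0.2],[-16,3.1,-2.4,154,-56,108,0.2],[-19.6,3.8,-3.1,193,-69.5,135.5,0.2],[-19.6,3.8,-3.1,193,-69.5,135.5,0.2],[-19.6,3.8,-3.1,193,-69.5,135.5,0.2],[-19.6,3.8,-3.1,193,-69.5,135.5,0.2]])

```text
time_s: 1.5
ee_pos: [507.0, 63.6, 149.5]
ee_rot: [160.1, -3.2, 93.8]
force: [0.4, 0.4, 0.2]
gripper_width: 55.0
gripper_force: 0.0
```

Run:
```python
from go import *
from workcell import grab_frame
import cv2
s=state();f=grab_frame("wrist");print(s['ee_pos'],s['ee_rot'],s['qpos'].round(1),s['gripper_width'],s['force'].round(2),s['torque'].round(3))
C=cam('wrist',s['ee_pos'],s['ee_rot']);np.savez('v2.npz',f=f,p=s['ee_pos'],r=s['ee_rot'])
w=cv2.resize(f[:,:,::-1],(800,600),interpolation=cv2.INTER_CUBIC)
for h,r,col in((3,42,(255,0,255)),(9.5,26,(0,255,255)),(36,23,(0,255,0))):
    for a in np.radians(np.arange(0,360,10)):
        u=(proj(C,pt(L,r,a,h))[0]+.5)*1.25-.5
        if np.isfinite(u).all(): cv2.circle(w,tuple(int(round(i)) for i in u),2,col,-1)
cv2.imwrite('pics/w2.png',w)
```

```text
[506.9717879   63.62613544 149.48900756] [160.13585392  -3.19999099  93.75313635] [  3.9   6.9 118.6   5.2  34.6  -3. ] 54.968806436726446 [0.43 0.41 0.22] [-0.012  0.156 -0.048]
```

View pics/w2.png

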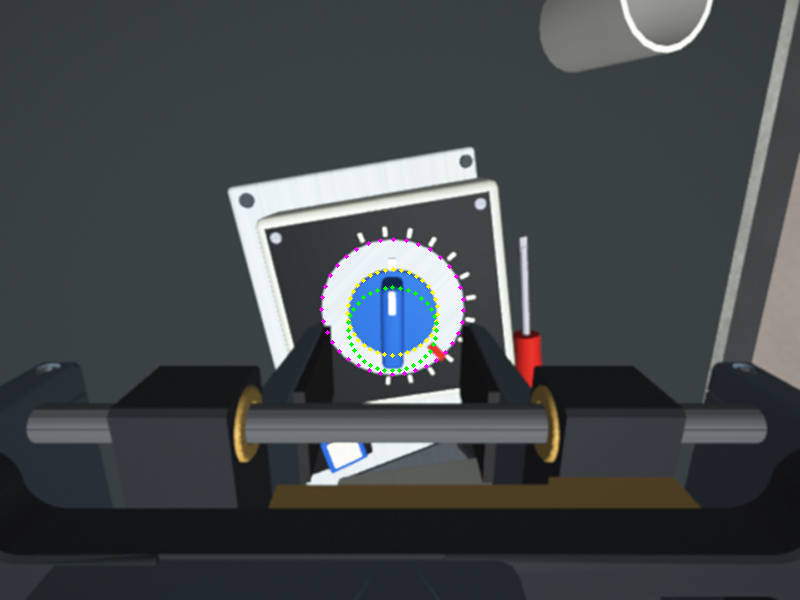

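The overlay falls right on the ring, skirt and bar (ring centre about (392,307)). The bar is aligned with the tool x axis, so I'll go in.

Emit:
carry_out(commands=[[0,0,0,0,0,15,0.2],[0,0,0,0,0,30,0.2],[0,0,0,0,0,43,0.2],[0,0,0,0,0,53,0.2],[0,0,0,0,0,60,0.2],[0,0,0,0,0,63,0.2],[0,0,0,0,0,63,0.2],[0,0,0,0,0,63,0.2],[0,0,0,0,0,63,0.2]], force=10)

```text
time_s: 2.45
ee_pos: [526.7, 67.7, 89.8]
ee_rot: [160.2, -3.2, 93.7]
force: [0.1, 1.1, -0.2]
gripper_width: 54.5
gripper_force: 0.0
```

Run:
```python
from go import *
s=state();T=tool(L,80.5,12);print((s['ee_pos']-T[1])@T[0],rel(T,rpy(s['ee_rot']),s['ee_pos']),s['force'].round(2),s['torque'].round(3))
```

```text
[ 0.18350995  0.3924616  -0.42530153] (array([0.03, 0.03, 0.03]), array([-0.2, -0.4,  0.4])) [ 0.09  1.15 -0.21] [-0.008  0.185  0.005]
```

Emit:
carry_out(commands=[[0,0,0,0,0,0,-1],[0,0,0,0,0,0,-1],[0,0,0,0,0,0,-1],[0,0,0,0,0,0,-1],[0,0,0,0,0,0,-1],[0,0,0,0,0,0,-1]], force=10)

```text
time_s: 3.05
ee_pos: [526.2, 67.7, 89.1]
ee_rot: [160.3, -3.2, 93.7]
force: [-0.2, 0.5, 0.3]
gripper_width: 12.2
gripper_force: 10.0
```

Run:
```python
from go import *
s=state();T=tool(L,80.5,12);print((s['ee_pos']-T[1])@T[0],s['force'].round(2),s['torque'].round(3),s['gripper_width'],s['gripper_force'])
```

```text
[ 0.18720559 -0.35202375  0.03052498] [-0.22  0.51  0.27] [-0.055  0.298  0.004] 12.176156367838185 9.998623430728912
```

Emit:
carry_out(commands=[[0,0,3,0,0,0,-1],[0,0,10,0,0,0,-1],[0,0,17,0,0,0,-1],[0,0,24,0,0,0,-1],[0,0,31,0,0,0,-1],[0,0,38,0,0,0,-1],[0,0,45,0,0,0,-1],[0,0,52,0,0,0,-1],[0,0,59,0,0,0,-1],[0,0,66,0,0,0,-1],[0,0,70,0,0,0,-1],[0,0,70,0,0,0,-1]])

```text
time_s: 4.25
ee_pos: [527.0, 67.2, 89.4]
ee_rot: [176.1, -19.6, 23.8]
force: [2.1, -3.5, -0.3]
gripper_width: 11.5
gripper_force: 10.0
```

Run:
```python
from go import *
s=state();T=tool(L,10.5,12);print((s['ee_pos']-T[1])@T[0],rel(T,rpy(s['ee_rot']),s['ee_pos']),s['force'].round(2),s['torque'].round(3),s['gripper_width'],s['gripper_force'],s['qpos'].round(1))
```

```text
[0.30292243 0.47188378 0.01722795] (array([ 0.07, -0.  ,  0.05]), array([-0.3, -0.5, -0. ])) [ 2.11 -3.49 -0.34] [-0.649  0.112 -0.266] 11.539322422925329 10.000660568475723 [  4.3  13.5 121.2   6.4  25.7  65.8]
```

Emit:
carry_out(commands=[[0,0,4,0,0,0,-1],[0,0,11,0,0,0,-1],[0,0,18,0,0,0,-1],[0,0,25,0,0,0,-1],[0,0,32,0,0,0,-1],[0,0,39,0,0,0,-1],[0,0,46,0,0,0,-1],[0,0,53,0,0,0,-1],[0,0,60,0,0,0,-1],[0,0,64,0,0,0,-1],[0,0,66,0,0,0,-1],[0,0,66,0,0,0,-1],[0,0,66,0,0,0,-1]])

```text
time_s: 5.55
ee_pos: [526.8, 66.4, 89.2]
ee_rot: [-163.4, -11.3, -44.4]
force: [0.3, -9.1, 0.1]
gripper_width: 11.7
gripper_force: 10.0
```

Run:
```python
from go import *
s=state();T=tool(L,-55.5,12);print((s['ee_pos']-T[1])@T[0],rel(T,rpy(s['ee_rot']),s['ee_pos']),s['force'].round(2),s['torque'].round(3),s['gripper_width'],s['gripper_force'],s['qpos'].round(1))
```

```text
[0.92177564 0.65583007 0.02551956] (array([ 0.09, -0.1 ,  0.18]), array([-0.9, -0.7, -0. ])) [ 0.26 -9.09  0.07] [-1.384  0.232 -0.623] 11.671824054271381 10.000372231006622 [  4.2  13.5 121.2   6.3  25.7 131.7]
```

Emit:
carry_out(commands=[[0,0,0,0,0,0,0.2],[0,0,0,0,0,0,0.2],[0,0,0,0,0,0,0.2],[0,0,0,0,0,0,0.2],[0,0,0,0,0,-10,0.2],[0,0,0,0,0,-30,0.2],[0,0,0,0,0,-50,0.2],[0,0,0,0,0,-70,0.2],[0,0,0,0,0,-80,0.2],[0,0,0,0,0,-80,0.2],[0,0,0,0,0,-80,0.2],[0,0,0,0,0,-80,0.2]])

```text
time_s: 6.75
ee_pos: [499.4, 61.7, 163.5]
ee_rot: [-163.4, -11.1, -44.5]
force: [-0.2, 0.5, -0.4]
gripper_width: 54.8
gripper_force: 0.0
```

Run:
```python
from go import *
from workcell import grab_frame
import cv2
s=state();f=grab_frame("wrist");print(s['ee_pos'],s['ee_rot'],s['qpos'].round(1))
C=cam('wrist',s['ee_pos'],s['ee_rot']);np.savez('v3.npz',f=f,p=s['ee_pos'],r=s['ee_rot'])
c=proj(C,L[1])[0];o=np.round(c-[65,50]);k=6;print('o',o)
w=cv2.warpAffine(np.ascontiguousarray(f[:,:,::-1]),np.float32([[k,0,-k*o[0]],[0,k,-k*o[1]]]),(780,600),flags=cv2.INTER_CUBIC)
for h,r,col in((3,42,(255,0,255)),(9.5,26,(0,255,255))):
    for a in np.radians(np.arange(0,360,10)):
        u=(proj(C,pt(L,r,a,h))[0]-o)*k;cv2.circle(w,tuple(int(round(i)) for i in u),2,col,-1)
cv2.imwrite('pics/w3.png',w)
```

```text
[499.40135313  61.73532898 163.4623285 ] [-163.42977704  -11.10875965  -44.49225175] [  3.7   5.4 118.    5.   37.1 133.2]
o [252. 187.]
```

View pics/w3.png

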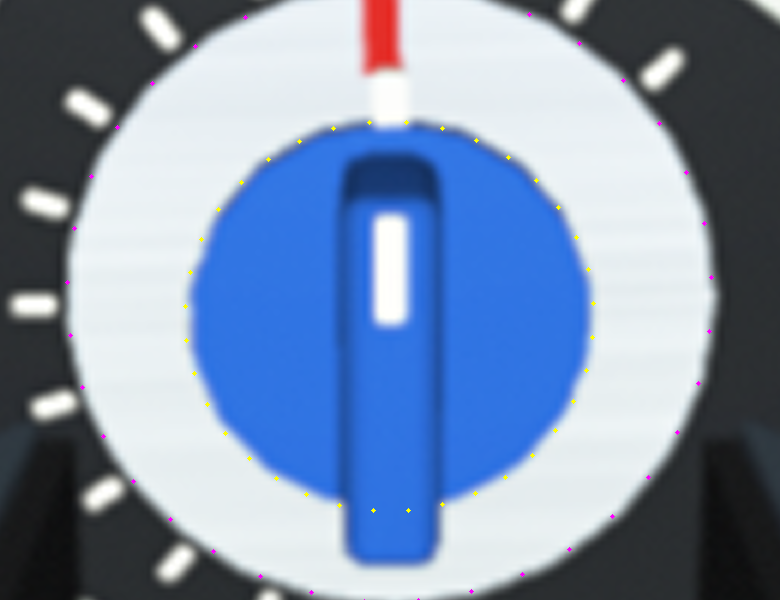

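The nose at (390,97) sits about 1.7° (0.9 mm) off the red mark at (382,40), well inside 3 mm. Next is the switch.

Run:
```python
from go import *
s=state()
T0=tool(L,-55.5,92);T=tool(S,48.3,75);d=np.array([0,-.7,0])
print('meas-vs-cmd',rel(T0,rpy(s['ee_rot']),s['ee_pos']));print(rel((T[0],T[1]+d),*T0))
v=np.load('v3.npz');C=cam('wrist',v['p'],v['r'])
P=lambda x,y:np.array([[x/6+252,y/6+187]])
for h,c in((9,(391,75)),(9,(390,122)),(3,(382,65)),(3,(381,5))):print(c,np.degrees(ang(back(C,L,P(*c),h))),np.linalg.norm(back(C,L,P(*c),h)))
```

```text
meas-vs-cmd (array([0.13, 0.08, 0.02]), array([ 0.6, -0.4, -0.9]))
(array([  -0. ,    0. , -103.8]), array([173.7, 119.5,  17. ]))
(391, 75) [-55.79537809] 31.668665724328605
(390, 122) [-55.6116862] 25.766692026862692
(382, 65) [-53.77551965] 31.81914086682274
(381, 5) [-53.91868548] 39.39751793489662
```

Emit:
carry_out(commands=[[0,0,-7.4,12.4,8.5,1.2,0.2],[0,0,-14.8,24.8,17.1,2.4,0.2],[0,0,-22.2,37.2,25.6,3.6,0.2],[0,0,-29.7,49.6,34.1,4.9,0.2],[0,0,-37.1,62.0,42.7,6.1,0.2],[0,0,-44.5,74.4,51.2,7.3,0.2],[0,0,-51.9,86.9,59.8,8.5,0.2],[0,0,-59.3,99.3,68.3,9.7,0.2],[0,0,-66.7,111.7,76.8,10.9,0.2],[0,0,-74.1,124.1,85.4,12.1,0.2],[0,0,-81.6,136.5,93.9,13.4,0.2],[0,0,-89,148.9,102.4,14.6,0.2],[0,0,-96.4,161.3,111,15.8,0.2],[0,0,-103.8,173.7,119.5,17,0.2],[0,0,-103.8,173.7,119.5,17,0.2],[0,0,-103.8,173.7,119.5,17,0.2],[0,0,-103.8,173.7,119.5,17,0.2],[0,0,-103.8,173.7,119.5,17,0.2]])

```text
time_s: 8.6
ee_pos: [551.3, -142.0, 148.5]
ee_rot: [164.8, -13.1, 62.7]
force: [-1.1, -0.2, -0.3]
gripper_width: 55.1
gripper_force: 0.0
```

```bash
cat > look.py <<'E'
from go import *
from workcell import grab_frame
import cv2,sys
def look(fr,name,a,out,half=(65,50),h0=0):
    s=state();f=grab_frame("wrist");C=cam('wrist',s['ee_pos'],s['ee_rot']);np.savez(name+'.npz',f=f,p=s['ee_pos'],r=s['ee_rot'])
    T=tool(fr,a,out);n=fr[0][:,2]
    print(s['time_s'],'err',((s['ee_pos']-T[1])@T[0]).round(2),rel(T,rpy(s['ee_rot']),s['ee_pos'])[0],'axis tq',(s['torque']@n).round(3),'F tool',(s['force']@T[0]).round(1),s['gripper_width'].round(1),s['gripper_force'].round(1),'j',s['qpos'].round(1))
    o=np.round(proj(C,fr[1])[0]-half);k=6;print('o',o)
    w=cv2.warpAffine(np.ascontiguousarray(f[:,:,::-1]),np.float32([[k,0,-k*o[0]],[0,k,-k*o[1]]]),(780,600),flags=cv2.INTER_CUBIC)
    for h,r,col,A in((9.5,26,(0,255,255),np.arange(0,360,10)),(0,40,(255,0,255),np.degrees([-.5,.5])),(36,23,(0,255,0),np.arange(0,360,15))):
        for t in np.radians(A):
            u=(proj(C,pt(fr,r,t,h))[0]-o)*k;cv2.circle(w,tuple(int(round(i)) for i in u),2,col,-1)
    cv2.imwrite('pics/'+name+'.png',w)
E
python3 -c "
from look import *
look(S,'w4',48.3,75)"
```

```text
Traceback (most recent call last):
  File "look.py", line 7, in look
    print(s['time_s'],'err',((s['ee_pos']-T[1])@T[0]).round(2),rel(T,rpy(s['ee_rot']),s['ee_pos'])[0],'axis tq',(s['torque']@n).round(3),'F tool',(s['force']@T[0]).round(1),s['gripper_width'].round(1),s['gripper_force'].round(1),'j',s['qpos'].round(1))
                                                                                                                                                                             ^^^^^^^^^^^^^^^^^^^^^^^^
AttributeError: 'float' object has no attribute 'round'
```

```bash
sed -i "s/s\['gripper_width'\].round(1),s\['gripper_force'\].round(1)/round(s['gripper_width'],1),round(s['gripper_force'],1)/" look.py
python3 -c "
from look import *
look(S,'w4',48.3,75)"
```

```text
8.65 err [ 0.14 -0.17 -0.07] [-0.03  0.03  0.01] axis tq 0.026 F tool [-0.4  0.4 -0.5] 54.6 0.0 j [-22.2  13.4 110.3  17.3  41.1  -4.7]
o [252. 196.]
```

View pics/w4.png

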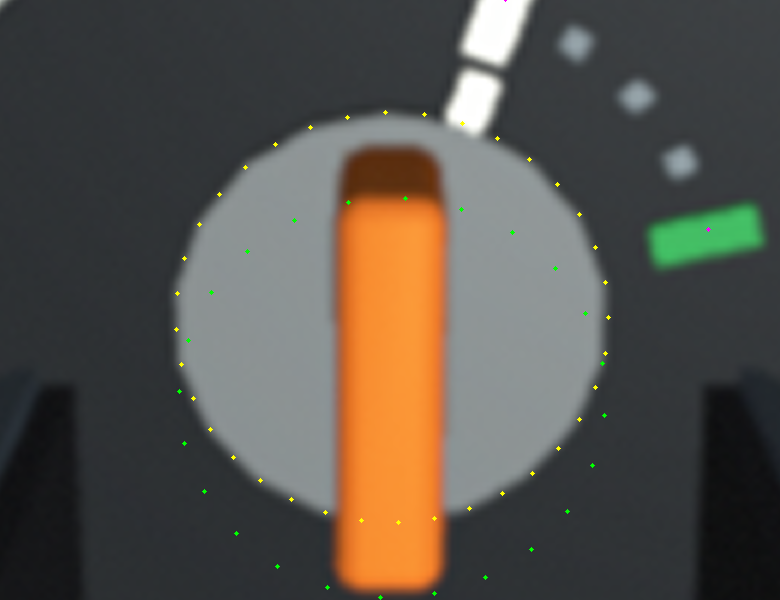

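The switch is aligned: bar vertical at x≈390, overlay within about 0.5 mm, nose at (472,100) by the white mark, green mark at (706,236). I'll go in and grip.

Emit:
carry_out(commands=[[0,0,0,0,0,15,0.2],[0,0,0,0,0,30,0.2],[0,0,0,0,0,43,0.2],[0,0,0,0,0,53,0.2],[0,0,0,0,0,60,0.2],[0,0,0,0,0,63,0.2],[0,0,0,0,0,63,0.2],[0,0,0,0,0,63,0.2],[0,0,0,0,0,63,-1],[0,0,0,0,0,63,-1],[0,0,0,0,0,63,-1],[0,0,0,0,0,63,-1],[0,0,0,0,0,63,-1],[0,0,0,0,0,63,-1],[0,0,0,0,0,63,-1]], force=14)

```text
time_s: 10.2
ee_pos: [572.2, -137.9, 89.3]
ee_rot: [164.8, -13.1, 62.7]
force: [-1.8, 1.1, 0.5]
gripper_width: 11.7
gripper_force: 14.0
```

```bash
python3 -c "
from look import *
look(S,'w5',48.3,12,(65,60))"
```

```text
10.2 err [-0.42 -0.03 -0.13] [-0.05  0.04  0.03] axis tq 0.005 F tool [ 0.3 -1.9 -1. ] 11.7 14.0 j [-20.8  19.  112.5  20.   33.3  -7.1]
o [252. 219.]
```

Emit:
carry_out(commands=[[0,0,4,0,0,0,-1],[0,0,9,0,0,0,-1],[0,0,14,0,0,0,-1],[0,0,19,0,0,0,-1],[0,0,24,0,0,0,-1],[0,0,29,0,0,0,-1],[0,0,34,0,0,0,-1],[0,0,39,0,0,0,-1],[0,0,44,0,0,0,-1],[0,0,48,0,0,0,-1],[0,0,50,0,0,0,-1],[0,0,50,0,0,0,-1],[0,0,50,0,0,0,-1]])

```text
time_s: 11.55
ee_pos: [572.3, -138.1, 89.3]
ee_rot: [-179.4, -19.9, 10.9]
force: [-2.3, -0.3, 1.3]
gripper_width: 12.0
gripper_force: 14.0
```

```bash
python3 -c "
from look import *
look(S,'w6',-1.7,12,(65,60))"
```

```text
11.55 err [-0.22  0.47 -0.1 ] [0.02 0.06 0.1 ] axis tq 0.15 F tool [-1.7 -0.1 -2. ] 12.0 14.0 j [-20.8  19.  112.5  20.   33.3  42.8]
o [252. 219.]
```

View pics/w6.png

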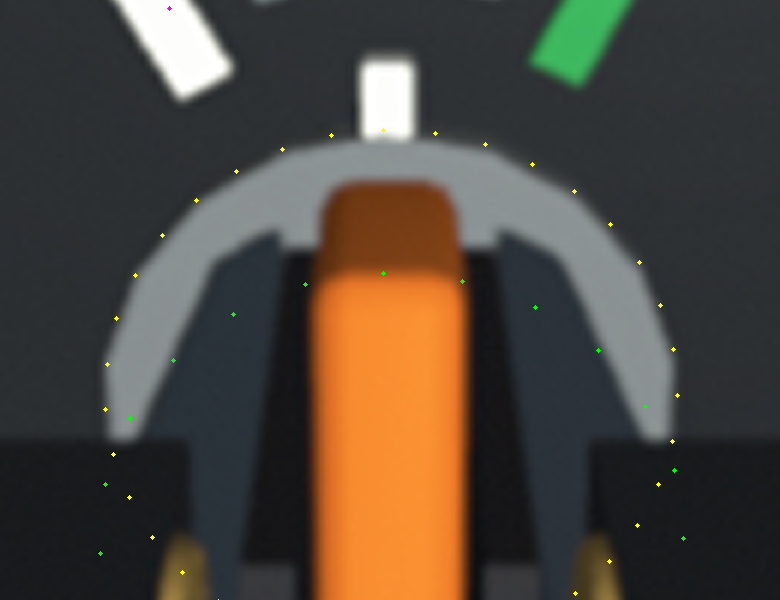

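The nose (387,100) is in line with the bar, midway between the marks, so the play is taken up. About 27° remain to the stop.

Emit:
carry_out(commands=[[0,0,4,0,0,0,-1],[0,0,8,0,0,0,-1],[0,0,12,0,0,0,-1],[0,0,16,0,0,0,-1],[0,0,20,0,0,0,-1],[0,0,23,0,0,0,-1],[0,0,25,0,0,0,-1],[0,0,25,0,0,0,-1],[0,0,25,0,0,0,-1]])

```text
time_s: 12.5
ee_pos: [572.3, -138.2, 89.3]
ee_rot: [-170.8, -17.8, -15.4]
force: [-2.9, -1.2, 0.9]
gripper_width: 11.6
gripper_force: 14.0
```

```bash
python3 -c "
from look import *
look(S,'w7',-26.7,12,(65,60))"
```

```text
12.5 err [ 0.04  0.58 -0.11] [0.05 0.04 0.11] axis tq 0.232 F tool [-2.1  1.6 -1.9] 11.6 14.0 j [-20.8  19.  112.5  20.   33.3  67.8]
o [252. 219.]
```

Emit:
carry_out(commands=[[0,0,0.7,0,0,0,-1],[0,0,1.4,0,0,0,-1],[0,0,2,0,0,0,-1],[0,0,2,0,0,0,-1],[0,0,2,0,0,0,-1]])

```text
time_s: 13.05
ee_pos: [572.3, -138.2, 89.3]
ee_rot: [-170.1, -17.4, -17.6]
force: [-4.2, -1.9, 1.8]
gripper_width: 11.9
gripper_force: 14.0
```

```bash
python3 -c "
from look import *
look(S,'w8',-28.7,12,(65,60))"
```

```text
13.05 err [ 0.07  0.59 -0.1 ] [0.05 0.03 0.04] axis tq 0.259 F tool [-2.7  2.5 -3.3] 11.9 14.0 j [-20.8  19.  112.5  20.   33.3  69.9]
o [252. 219.]
```

Emit:
carry_out(commands=[[0,0,0.5,0,0,0,-1],[0,0,1,0,0,0,-1],[0,0,1,0,0,0,-1],[0,0,1,0,0,0,-1]])

```text
time_s: 13.5
ee_pos: [572.3, -138.1, 89.3]
ee_rot: [-169.9, -17.3, -18.6]
force: [-4.2, -2.1, 1.5]
gripper_width: 12.0
gripper_force: 14.1
```

```bash
python3 -c "
from look import *
look(S,'w9',-29.7,12,(65,60))"
```

```text
13.5 err [ 0.05  0.56 -0.06] [0.05 0.04 0.07] axis tq 0.363 F tool [-2.7  2.8 -2.9] 12.0 14.1 j [-20.8  19.  112.5  20.   33.3  70.9]
o [252. 219.]
```

View pics/w9.png

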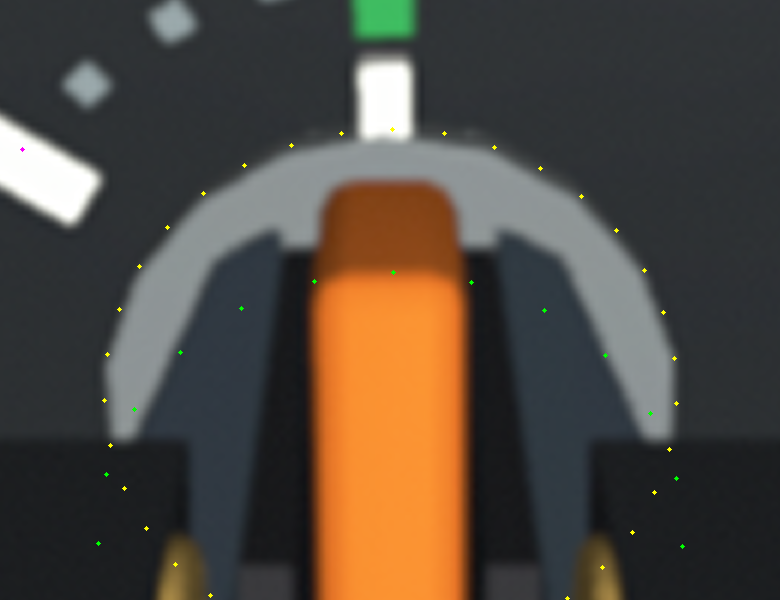

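The stop is felt: axis torque jumped from 0.26 to 0.36 N m, and the nose (385,97) lines up with the green mark (384,20). I'll hold, then return gently and let go.

Emit:
carry_out(commands=[[0,0,0,0,0,0,-1],[0,0,0,0,0,0,-1],[0,0,0,0,0,0,-1],[0,0,0,0,0,0,-1],[0,0,0,0,0,0,-1],[0,0,0,0,0,0,-1],[0,0,0,0,0,0,-1],[0,0,0,0,0,0,-1],[0,0,0,0,0,0,-1],[0,0,0,0,0,0,-1],[0,0,0,0,0,0,-1],[0,0,0,0,0,0,-1],[0,0,0,0,0,0,-1],[0,0,0,0,0,0,-1]])

```text
time_s: 14.95
ee_pos: [572.3, -138.1, 89.3]
ee_rot: [-169.9, -17.3, -18.6]
force: [-4.3, -2.6, 2.4]
gripper_width: 11.9
gripper_force: 14.1
```

Emit:
carry_out(commands=[[0,0,-4,0,0,0,-1],[0,0,-10,0,0,0,-1],[0,0,-16,0,0,0,-1],[0,0,-22,0,0,0,-1],[0,0,-28,0,0,0,-1],[0,0,-34,0,0,0,-1],[0,0,-40,0,0,0,-1],[0,0,-46,0,0,0,-1],[0,0,-52,0,0,0,-1],[0,0,-58,0,0,0,-1],[0,0,-64,0,0,0,-1],[0,0,-68,0,0,0,-1],[0,0,-70,0,0,0,-1],[0,0,-70,0,0,0,-1],[0,0,-70,0,0,0,-1]])

```text
time_s: 16.45
ee_pos: [572.3, -137.9, 89.3]
ee_rot: [166.8, -15.1, 54.6]
force: [-4.8, -1.0, 2.2]
gripper_width: 12.0
gripper_force: 14.0
```

Emit:
carry_out(commands=[[0,0,0,0,0,0,0.2],[0,0,0,0,0,0,0.2],[0,0,0,0,0,0,0.2],[0,0,0,0,0,0,0.2],[0,0,0,0,0,-10,0.2],[0,0,0,0,0,-30,0.2],[0,0,0,0,0,-55,0.2],[0,0,0,0,0,-80,0.2],[0,0,0,0,0,-90,0.2],[0,0,0,0,0,-90,0.2],[0,0,0,0,0,-90,0.2],[0,0,0,0,0,-90,0.2],[0,0,0,0,0,-90,0.2]])

```text
time_s: 17.75
ee_pos: [542.2, -144.4, 172.7]
ee_rot: [166.9, -15.0, 54.7]
force: [-0.5, -0.1, -0.6]
gripper_width: 54.9
gripper_force: 0.0
```

Run:
```python
from look import *
look(S,'w10',40.3,102)
v=np.load('w10.npz');C=cam('wrist',v['p'],v['r']);f=v['f'].astype(int)
# nose: sample circle r=29 at h 9 for white pixels; white mark at r=40,h 0
for r,h,fr,n in((28.5,9,S,'switch nose'),(40,0,S,'white mark')):
    A=np.arange(-60,120,.5);u=proj(C,np.array([pt(fr,r,np.radians(a),h) for a in A]))
    g=cv2.remap(v['f'],u[None,:,0].astype('f4'),u[None,:,1].astype('f4'),cv2.INTER_LINEAR)[0].min(1)
    print(n,A[g>170].min() if (g>170).any() else None,A[g>170].max() if (g>170).any() else None)
cv2.imwrite('pics/side1.png',grab_frame('side')[:,:,::-1])
d=cv2.absdiff(cv2.imread('pics/side0.png'),cv2.imread('pics/side1.png')).max(2)
m,_,st,_=cv2.connectedComponentsWithStats((d>40).astype('u1'))
print([x.tolist() for x in st[1:] if x[4]>15])
```

```text
17.75 err [-0.54 -0.36  1.02] [-0.13  0.07  0.02] axis tq 0.018 F tool [-0.5 -0.4  0.3] 54.9 0.0 j [-22.9  11.3 109.   16.4  44.5   3.9]
o [253. 185.]
switch nose 24.5 33.5
white mark 25.0 33.0
[[308, 81, 16, 4, 16], [270, 83, 289, 214, 12354], [457, 97, 18, 8, 95], [492, 99, 47, 17, 258], [366, 141, 12, 20, 35], [289, 147, 29, 11, 62], [346, 148, 7, 14, 29], [359, 154, 65, 46, 1408], [400, 154, 28, 32, 66], [288, 156, 40, 23, 359], [344, 162, 16, 36, 254], [271, 172, 43, 29, 193], [292, 173, 10, 7, 17], [308, 188, 31, 25, 168], [288, 190, 9, 15, 89], [349, 200, 34, 10, 82], [396, 200, 24, 108, 1248], [313, 214, 6, 10, 31], [295, 252, 16, 19, 125], [466, 252, 4, 55, 104], [447, 307, 13, 86, 691], [461, 309, 5, 51, 100], [490, 314, 24, 10, 92], [475, 322, 10, 42, 224], [507, 334, 24, 41, 287], [417, 358, 22, 32, 322], [438, 363, 61, 59, 1307], [460, 371, 6, 24, 89]]
```

```bash
python3 -c "
from workcell import workorder
print(workorder.job_done())"
```

```text
the job is handed in; nothing more can be done
None
```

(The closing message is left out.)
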